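Seat the vial carousel on its mixer

ROBOT

A 6-joint arm with a two-finger parallel gripper is mounted at the origin on the work surface. World frame = base frame: x ahead of the robot, y to its left, z up, the work surface at z = 0. Lengths are in mm, angles in rad, forces in N, time in s.
With the tool pointing down it reaches from about 350 to 775 mm from the base axis. Payload 7.3 kg.
Tool frame: the origin (TCP) lies midway between the tips of the shut fingers; the grasp point (between the pads) lies bot.tcp_to_grasp behind it (bot.tcp_to_grasp is the distance from the TCP to the grasp point, in mm); z points along the fingers, y is the direction in which the jaws open and shut (so a half turn about z gives the same grasp; the last joint's range is limited). The gripper opens to 92 mm and grips with 3 to 60 N. Pads are 19 mm wide; open, the fingers measure 130 mm over their backs; the gripper's body (75 mm by 190 mm) begins 47 mm behind the grasp point.
Start: joints at [1.115, 0.342, 1.524, -0, 1.275, -0.146], TCP at [160.041, 500.032, 226.741] pointing down, gripper open.
Joint ranges: [-2.53, 2.53], [-0.77, 2.02], [0.04, 2.7], [-1, 4.14], [0.28, 2.66], [-3.11, 3.11]. Speed limits (rad/s): [2.57, 2.57, 3.14, 3.14, 3.14, 3.14].

INTERFACE

Orientations are given as [roll, pitch, yaw] about the fixed x, y, z axes, in that order (R = Rz(yaw) Ry(pitch) Rx(roll)).
In Python, from plant import bot gives the robot as it stands.
- The arm moves only by the shell command python3 -m inch 'ROWS'. ROWS is JSON, one flat list of numbers, 7 for each row, row after row: the shift along the world's x, y, z in cm, then the turn, a rotation vector about the world's x, y, z in degrees, then the gripper command: -1 is shut, 1 is fully open, values between are in proportion. In form: [tx, ty, tz, ax, ay, az, fingers, tx, ty, tz, ax, ay, az, fingers, ...]. A call has exactly 5 rows; each row is the pose to reach, as a shift and turn from the pose measured when the call began; what a row does not reach only later rows make up. A row lasts 1/10 s, in which the tool goes at most 50 mm and 8.59 degrees, less where a joint would pass 70% of its speed; a pose out of reach is approached as far as the arm can. A call with a gripper value outside its range is refused whole. The fingers move at their own pace and stop on an object; the grip force is fixed at half the most. Time passes only in rows, so rows that repeat a pose let the fingers close, or fill a call up. It gives the time, the measured TCP pose, the force and the opening at its end, in the units of the state.
- bot.get_obs(): the state, without advancing time (a new reading comes with each control period).
- bot.capture(name): name is "side" or "top" or "wrist"; returns the picture (420x560x3 uint8, red, green, blue); there is no depth.
- bot.calibration(name): a dict with "fx", "fy", "cx", "cy" (pixels), "cam_to_world" (4x4, takes a point from camera to world coordinates). Camera axes: x right, y down, z forward; pixel columns grow to the right and rows downward; lengths in mm; the calibration is good to about 2 mm. A picture is of the moment at which its call begins: read the wrist's pose just before it. calibration takes no time and is no camera call; for the wrist camera it gives the pose at the moment of the call.
- bot.close_job(): hands the job in, once; it reports no verdict.
The state is a dict: "time": time; "joint_positions": joint angles; "dq": joint speeds; "tau": joint torques, N m; "tool_pos": TCP position; "tcp_rot": TCP orientation; "contact_force": force on the tool from outside, world axes, zero at the start; "moment": the same for the moment, N m; "grip_width": finger opening in mm.
Only numpy, scipy, OpenCV 4.12 (cv2) and the standard library are available. Lean on these libraries where they do the work, as an engineer would, in place of code of your own. Each camera call takes 0.05 s, during which the arm holds its last target.

TASK

The round metal carousel of the vial mixer sits loose and raised on its spindle, with its rim notch away from the locating pin. Push it round with a fingertip until the notch stands over the pin, then press it down on its hub until it is fully home, and take the hand away. Do not pull the carousel upwards, and leave everything else on the bench where it stands.

Things in the scene. Friction and masses are not known exactly. Their poses are not given: they have to be found in the camera images.
- mixer: the mixer: a white round housing 176 mm across and 45 mm high with a 3 mm dark deck on it (deck top 48 mm above the bench), fixed to the bench and upright. Origin: centre of its underside, on the carousel's axis. Its x axis points to the locating pin, where a nose 34 mm wide juts out of the housing to 102 mm from the axis; a low grey control box (36 mm high) juts out on the other side to 110 mm. z is up.
- pin (a point): centre of the top of the locating pin, an upright steel pin 8 mm across that stands 9 mm above the deck, 74 mm from the carousel's axis. It never moves.
- notch (a point): middle of the carousel's notch, level with the disc's top face, 74 mm from the axis. The carousel is a metal disc 150 mm across and 10 mm thick, with one notch in its rim 17 mm deep and about 16 mm wide, so that the pin enters if the notch is within about 4 mm of it sideways. Its top face is 70 mm above the bench when raised, 60 mm when seated. Six black rubber pads, 22 mm across, stand 1 mm proud of its top face, centred 50 mm from the axis.
- stud (a point): centre of the top of the finger stud: a steel post 12 mm across standing 22 mm above the disc's top face, 50 mm from the axis, fixed to the carousel a quarter turn counter-clockwise (seen from above) from the notch. Pushing it sideways turns the carousel, which goes round without end stops for at least a turn either way; it needs about 1.2 N at the stud and stays where it is left.
- hub (a point): centre of the flat top of the carousel's hub, on the axis: 34 mm across, 12 mm above the disc's top face. The place to press. The top is 82 mm above the bench when raised and 72 mm when seated.
- lift (a joint): how far the carousel has gone down its spindle, m: 0 raised, 0.010 fully seated (hard stop), negative if pulled up. Stiff sliding fit: it takes about 9 N to push down and stays where it is left. If the notch is not over the pin, the disc lands on the pin and stops after about 0.003 to 0.005.
- vial_a: bystander: glass vial, 23 mm across, 48 mm tall, standing on the bench near one side of the mixer; origin at the centre of its underside
- vial_b: bystander: glass vial like vial_a, near the opposite side of the mixer; origin at the centre of its underside
- vial_c: bystander: glass vial like vial_a, on the pin side of the mixer, beside its nose; origin at the centre of its underside
- tray: bystander: shallow orange plastic tray, 140 x 200 x 28 mm, on the robot's right, a syringe in it; origin at the centre of its underside
- tray_stack: bystander: stack of orange trays, 150 x 210 x 64 mm, on the robot's left; origin at the centre of its underside
- syringe: bystander: capped syringe, 140 mm long, lying in the tray (origin near its middle)
Mind the look-alikes: they are no part of the job. What is shaped like the mixer but red or yellow is not meant.

How it is judged:
By the outcome, as a careful person would: the job done as asked, in the order asked, and still so for the second after the job is handed in, with the robot touching nothing.
It also fails if it takes over 51 s, if anything falls off the work surface, if the arm or the gripper's body presses on something with over 40 N, if the wrist force passes 120 N, or if a joint passes its speed limit or range.

## Working session

There is one attempt and no reset: what is moved stays moved. The work goes in short steps, Python scripts to look and compute and a shell command to move; the robot and the scene stay as the last step left them, time stands still between calls to the robot, and variables do not carry over. Pictures are saved under pics/ and viewed, and the job is handed in when it is done.

```bash
ls; mkdir -p pics; python3 - <<'E'
from plant import bot
import cv2
o=bot.get_obs();print({k:o[k] for k in('time','tool_pos','tcp_rot','contact_force','grip_width')},bot.tcp_to_grasp)
for n in("top","side"):
    cv2.imwrite(f'pics/{n}0.png',bot.capture(n)[:,:,::-1]);print(bot.calibration(n))
E
```

```text
pics
{'time': 0.0, 'tool_pos': array([159.86963857, 499.6309999 , 226.02756718]), 'tcp_rot': array([-3.14001705e+00, -2.12318011e-04,  2.83177193e+00]), 'contact_force': array([ 0.35844669, -0.12439512,  0.14214606]), 'grip_width': 91.88615392809965} 18.8
{'fx': 426.8237564019027, 'fy': 426.8237564019027, 'cx': 279.96799333035506, 'cy': 205.9769004527321, 'cam_to_world': array([[-2.96801070e-03, -9.95877434e-01,  9.06605006e-02,
         3.78033681e+02],
       [-9.99909213e-01,  1.76391155e-03, -1.33586460e-02,
        -4.23269730e+00],
       [ 1.31436570e-02, -9.06919185e-02, -9.95792258e-01,
         1.13772108e+03],
       [ 0.00000000e+00,  0.00000000e+00,  0.00000000e+00,
         1.00000000e+00]])}
{'fx': 435.6289858076002, 'fy': 435.6289858076002, 'cx': 279.5402328303712, 'cy': 210.38384998033686, 'cam_to_world': array([[-9.91891276e-01, -4.50413998e-02,  1.18840095e-01,
         3.57781939e+02],
       [-1.25085548e-01,  5.11385269e-01, -8.50199219e-01,
         9.02856687e+02],
       [-2.24789109e-02, -8.58170367e-01, -5.12872615e-01,
         6.30095456e+02],
       [ 0.00000000e+00,  0.00000000e+00,  0.00000000e+00,
         1.00000000e+00]])}
```

View pics/top0.png

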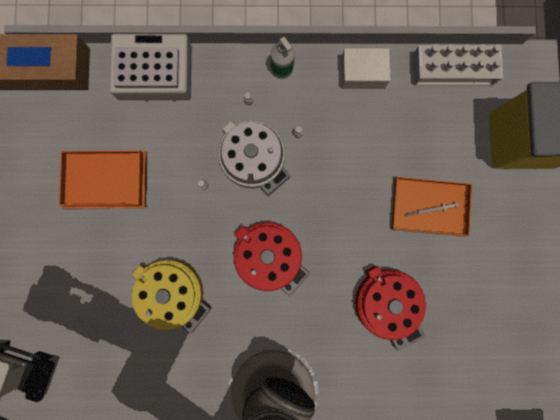

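View pics/side0.png

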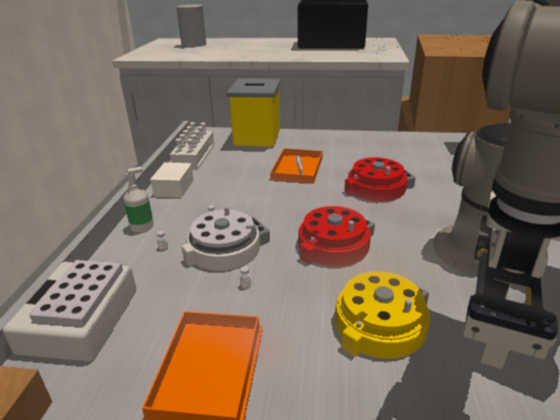

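The white mixer, at top (251,151) and side (224,238), is the one meant. The look-alikes are red at top (267,257) and (391,306), and yellow at (165,294). Next is an enlarged crop to confirm.

```bash
python3 - <<'E'
import cv2
a=cv2.imread('pics/top0.png')[80:220,180:330]
cv2.imwrite('pics/crop0.png',cv2.resize(a,None,fx=4,fy=4,interpolation=cv2.INTER_CUBIC))
b=cv2.imread('pics/side0.png')[190:300,140:290]
cv2.imwrite('pics/crop1.png',cv2.resize(b,None,fx=5,fy=5,interpolation=cv2.INTER_CUBIC))
E
```

```text
(no output)
```

View pics/crop0.png

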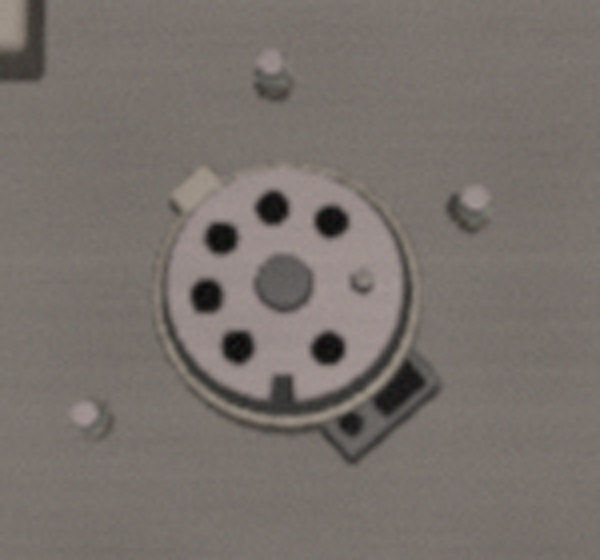

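View pics/crop1.png

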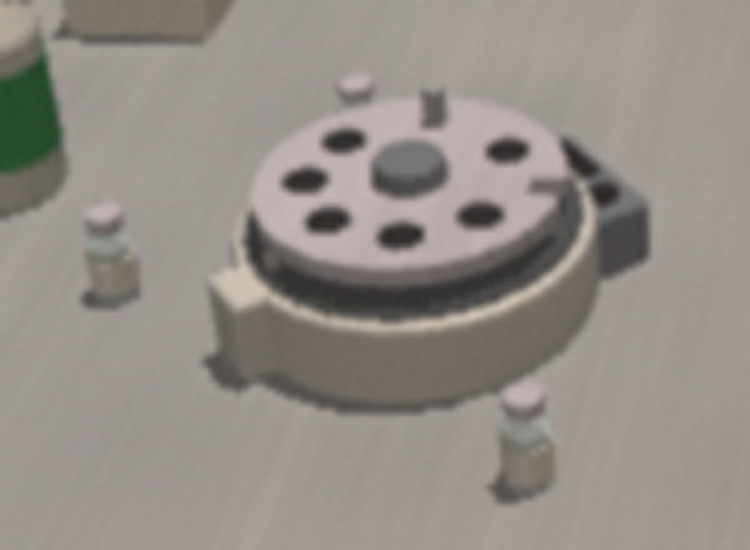

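```bash
cat > h.py <<'E'
import numpy as np
from plant import bot
def ray(n,u,v,z,cal=None):
    c=cal or bot.calibration(n);T=c['cam_to_world']
    d=T[:3,:3]@np.array([(u-c['cx'])/c['fx'],(v-c['cy'])/c['fy'],1])
    p=T[:3,3];return p+d*(z-p[2])/d[2]
E
python3 - <<'E'
from h import *
t=lambda u,v,z:ray('top',(u+.5)/4-.5+180,(v+.5)/4-.5+80,z)
s=lambda u,v,z:ray('side',(u+.5)/5-.5+140,(v+.5)/5-.5+190,z)
hub=t(285,282,82)
A=lambda p,h=hub:(np.round(p[:2]),np.round(np.hypot(*(p-h)[:2]),1),np.degrees(np.arctan2(*(p-h)[1::-1])).round(1))
print('hub',hub)
for k,a in dict(stud=(363,281,92),notch=(283,389,70),noseTipL=(170,194,45),noseTipR=(205,167,45),boxL=(353,461,36),boxR=(440,385,36),va=(86,412,48),vb=(478,194,48),vc=(269,60,48)).items():print(k,A(t(*a)))
h2=s(409,158,82);print(h2)
for k,a in dict(stud=(433,93,92),noseA=(209,278,45),noseB=(238,312,45),va=(522,397,48),vc=(104,214,48),vb=(356,86,48)).items():print(k,A(s(*a),h2))
E
```

```text
hub [615.13505894  54.2616376   82.        ]
stud (array([614.,   5.]), np.float64(49.1), np.float64(-91.9))
notch (array([549.,  56.]), np.float64(66.0), np.float64(178.5))
noseTipL (array([682., 131.]), np.float64(102.0), np.float64(49.2))
noseTipR (array([700., 109.]), np.float64(100.7), np.float64(32.8))
boxL (array([507.,  12.]), np.float64(115.7), np.float64(-158.7))
boxR (array([557., -44.]), np.float64(114.5), np.float64(-120.4))
va (array([538., 184.]), np.float64(150.7), np.float64(120.8))
vb (array([681., -69.]), np.float64(140.2), np.float64(-61.9))
vc (array([771.,  67.]), np.float64(156.1), np.float64(4.7))
[615.84881017  55.90993412  82.        ]
stud (array([614.,  12.]), np.float64(44.0), np.float64(-92.9))
noseA (array([702., 110.]), np.float64(101.3), np.float64(32.2))
noseB (array([680., 135.]), np.float64(101.4), np.float64(50.9))
va (array([538., 186.]), np.float64(152.0), np.float64(120.9))
vc (array([768.,  67.]), np.float64(152.7), np.float64(4.1))
vb (array([677., -64.]), np.float64(135.2), np.float64(-62.9))
```

```bash
python3 -m inch '[16,-16.5,0,0,0,8,-1, 16,-16.5,0,0,0,8,-1, 16,-16.5,0,0,0,8,-1, 16,-16.5,0,0,0,8,-1, 16,-16.5,0,0,0,8,-1]'; python3 -m inch '[16,-16.5,-2,0,0,8,-1, 16,-16.5,-2,0,0,8,-1, 16,-16.5,-2,0,0,8,-1, 16,-16.5,-2,0,0,8,-1, 16,-16.5,-2,0,0,8,-1]'
```

```text
time: 0.6
tool_pos: [321.4, 332.3, 225.9]
tcp_rot: [-3.139, -0.0, 2.97]
contact_force: [-0.2, 0.0, -0.8]
grip_width: 56.4
time: 1.1
tool_pos: [482.8, 165.0, 205.3]
tcp_rot: [-3.139, -0.001, 3.108]
contact_force: [-0.0, -0.6, -0.1]
grip_width: 16.8
```

```bash
python3 -m inch '[16,-16.1,3,0,0,0,-1, 16,-16.1,3,0,0,0,-1, 16,-16.1,3,0,0,0,-1, 16,-16.1,3,0,0,0,-1, 16,-16.1,3,0,0,0,-1]'; python3 - <<'E'
from h import *
import cv2
o=bot.get_obs();print(o['tool_pos'],o['tcp_rot'],o['grip_width'])
c=bot.calibration('wrist');print(c)
cv2.imwrite('pics/w1.png',bot.capture('wrist')[:,:,::-1])
E
```

```text
time: 1.6
tool_pos: [644.4, 0.9, 234.9]
tcp_rot: [-3.139, -0.001, 3.106]
contact_force: [0.1, 1.0, 0.1]
grip_width: 0.5
[644.44717686   0.93899585 234.94113172] [-3.13852605e+00 -5.02572824e-04  3.10617257e+00] 0.4790221039099639
{'fx': 330.5938848438009, 'fy': 330.5938848438009, 'cx': 281.3352424963321, 'cy': 209.26187846405344, 'cam_to_world': array([[ 3.44852449e-02,  9.64340871e-01,  2.62407037e-01,
         5.74957824e+02],
       [ 9.99402255e-01, -3.26370215e-02, -1.13999146e-02,
         4.08980432e+00],
       [-2.42921942e-03,  2.62643314e-01, -9.64889936e-01,
         3.92590796e+02],
       [ 0.00000000e+00,  0.00000000e+00,  0.00000000e+00,
         1.00000000e+00]])}
```

View pics/w1.png

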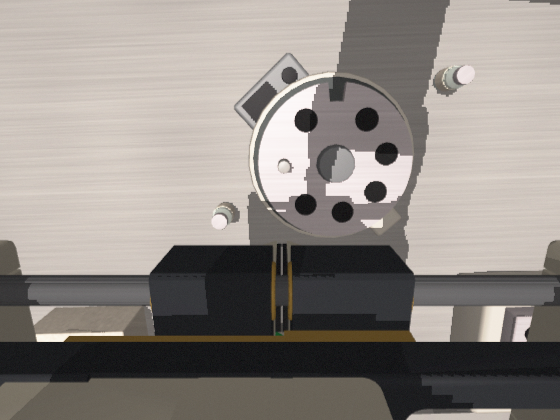

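```bash
python3 - <<'E'
from h import *
w=lambda u,v,z:ray('wrist',u,v,z)
hub=w(336,163,82)
for n,a in dict(hub=(336,163,82),stud=(284,167,92),notch=(337,90,70),noseL=(372,234,45),noseR=(401,214,45),va=(465,74,48),vb=(219,222,48)).items():
    p=w(*a);d=p-hub;print(n,p.round(1),np.hypot(d[0],d[1]).round(1),np.degrees(np.arctan2(d[1],d[0])).round(1))
c=bot.calibration('wrist');T=np.linalg.inv(c['cam_to_world']);o=bot.get_obs()['tool_pos']
def pr(p):
    q=T@np.append(p,1);return (q[0]/q[2]*c['fx']+c['cx'],q[1]/q[2]*c['fy']+c['cy'],q[2])
print(o,pr(o),pr(o+[0,0,19]),pr(o+[-9.5,0,0]),pr(o+[-9.5,19,0]),pr(o+[0,0,66]))
E
```

```text
hub [618.8  49.9  82. ] 0.0 0.0
stud [619.4   1.1  92. ] 48.8 -89.3
notch [553.4  52.2  70. ] 65.5 178.0
noseL [704.1  96.1  45. ] 97.0 28.5
noseR [682.1 126.9  45. ] 99.7 50.6
va [541.7 179.4  48. ] 150.7 120.8
vb [683.2 -72.   48. ] 137.9 -62.2
[646.62141159  -2.13494307 234.85644652] (np.float64(280.6289260141928), np.float64(259.1551623255714), np.float64(170.39286630007285)) (np.float64(280.37432078615694), np.float64(276.09890256254005), np.float64(152.0706067929305)) (np.float64(279.93010611297296), np.float64(241.87264502480474), np.float64(167.8815356295646)) (np.float64(317.3752867792618), np.float64(240.63444176004342), np.float64(167.62138258539673)) (np.float64(279.3689950402296), np.float64(343.0023924238401), np.float64(106.74712274894671))
```

```bash
python3 - <<'E'
from h import *
import cv2
o=bot.get_obs();print(o['time'],o['tool_pos'],o['tcp_rot'])
a=bot.capture('side')[:,:,::-1]
cv2.imwrite('pics/s2.png',cv2.resize(a[100:300,120:380],None,fx=3,fy=3,interpolation=cv2.INTER_CUBIC))
b=cv2.imread('pics/w1.png')[230:350,140:430];cv2.imwrite('pics/w1c.png',cv2.resize(b,None,fx=2.7,fy=2.7))
E
```

```text
1.65 [646.62141159  -2.13494307 234.85644652] [-3.13683938e+00  1.61118146e-03  3.10393835e+00]
```

View pics/s2.png

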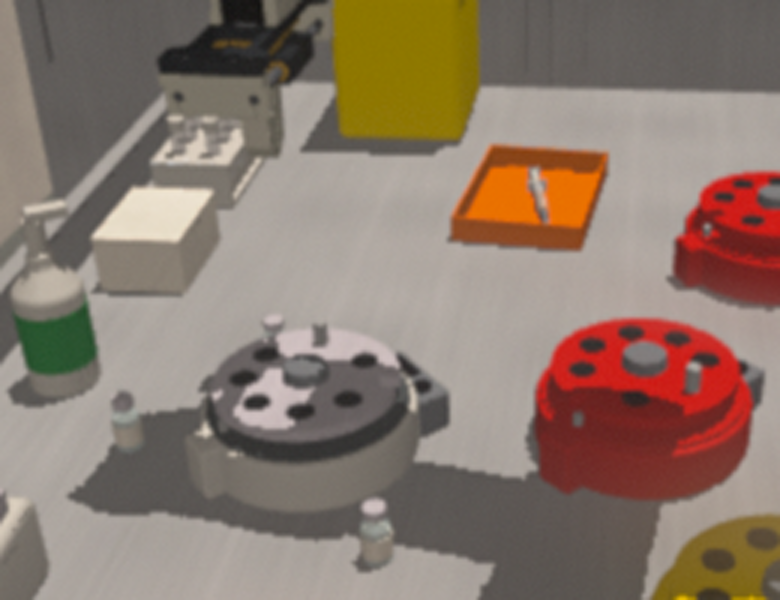

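View pics/w1c.png

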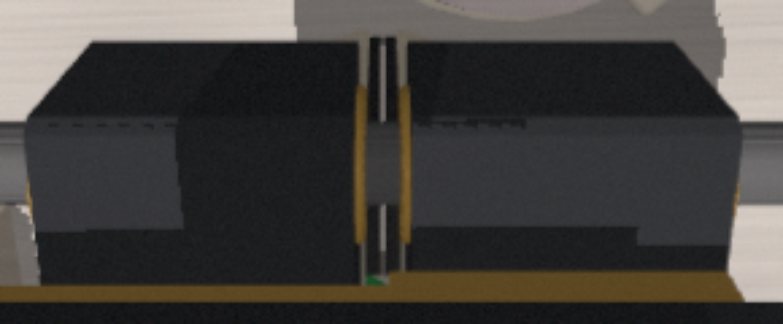

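```bash
python3 - <<'E'
import cv2
b=cv2.imread('pics/side0.png')[240:380,430:560];cv2.imwrite('pics/s0c.png',cv2.resize(b,None,fx=4,fy=4))
b=cv2.imread('pics/top0.png')[330:420,0:110];cv2.imwrite('pics/t0c.png',cv2.resize(b,None,fx=5,fy=5))
E
```

```text
(no output)
```

View pics/s0c.png

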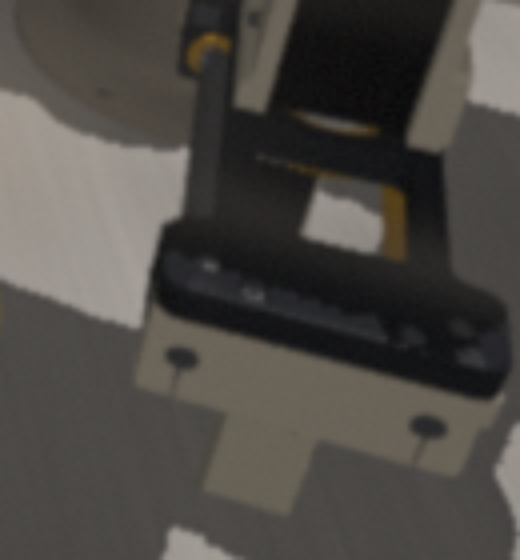

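```bash
python3 -m inch '[0,-0.5,-6,0,0,0,-1, 0,-0.5,-8,0,0,0,-1, 0,-0.5,-8,0,0,0,-1, 0,-0.5,-8,0,0,0,-1, 0,-0.5,-8,0,0,0,-1]'; python3 - <<'E'
from h import *
import cv2
o=bot.get_obs();print(o['time'],o['tool_pos'],o['tcp_rot'])
a=bot.capture('side')[:,:,::-1]
cv2.imwrite('pics/s3.png',cv2.resize(a[140:280,130:300],None,fx=4,fy=4,interpolation=cv2.INTER_CUBIC))
E
```

```text
time: 2.2
tool_pos: [645.8, -4.2, 156.8]
tcp_rot: [-3.138, 0.003, 3.105]
contact_force: [0.1, -0.7, 0.6]
grip_width: 0.7
2.2 [645.75253883  -4.24305508 156.7683232 ] [-3.13790625  0.00343918  3.10484013]
```

View pics/s3.png

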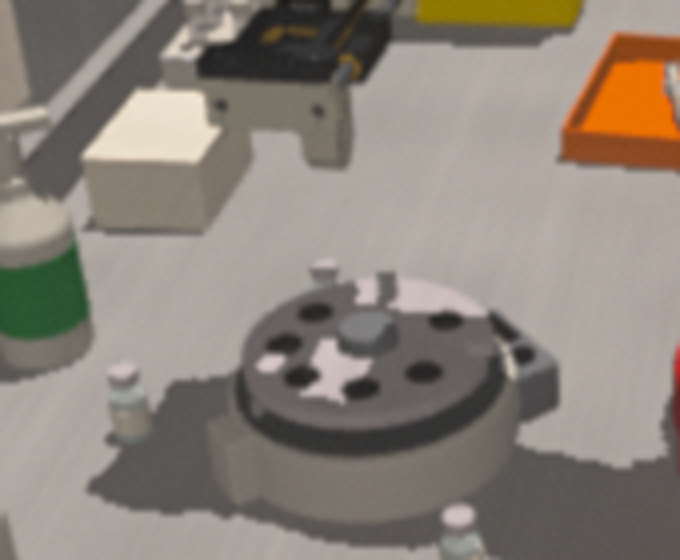

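```bash
python3 - <<'E'
from h import *
c=bot.calibration('side');T=np.linalg.inv(c['cam_to_world']);o=np.array([645.75,-4.24,156.77])
def pr(p):
    q=T@np.append(p,1);u,v=(q[0]/q[2]*c['fx']+c['cx'],q[1]/q[2]*c['fy']+c['cy']);return round((u-130)*4+1.5),round((v-140)*4+1.5)
for d in ([0,0,0],[-9.5,12,0],[9.5,12,0],[-9.5,-12,0],[-9.5,12,25]):print(d,pr(o+d))
# plan
C=np.array([615.5,54.5]);
for ph in (-92,-115,-140,-165,-190,-210,-229):
    a=np.radians(ph);s=C+50*np.array([np.cos(a),np.sin(a)]);f=s+15.5*np.array([-np.sin(a),np.cos(a)]);print(ph,s.round(1),f.round(1))
E
```

```text
[0, 0, 0] (331, 166)
[-9.5, 12, 0] (342, 175)
[9.5, 12, 0] (310, 174)
[-9.5, -12, 0] (351, 157)
[-9.5, 12, 25] (337, 137)
-92 [613.8   4.5] [629.2   4. ]
-115 [594.4   9.2] [608.4   2.6]
-140 [577.2  22.4] [587.2  10.5]
-165 [567.2  41.6] [571.2  26.6]
-190 [566.3  63.2] [563.6  47.9]
-210 [572.2  79.5] [564.4  66.1]
-229 [582.7  92.2] [571.   82.1]
```

```bash
python3 -m inch '[0,0.8,-4,0,0,0,-1, 0,0.8,-7,0,0,0,-1, 0,0.8,-7.9,0,0,0,-1, 0,0.8,-7.9,0,0,0,-1, 0,0.8,-7.9,0,0,0,-1]'; python3 - <<'E'
from h import *
import cv2
cv2.imwrite('pics/w4.png',bot.capture('wrist')[:,:,::-1])
a=bot.capture('side')[:,:,::-1]
cv2.imwrite('pics/s4.png',cv2.resize(a[140:280,130:300],None,fx=4,fy=4,interpolation=cv2.INTER_CUBIC))
E
```

```text
time: 2.75
tool_pos: [647.1, 3.5, 80.0]
tcp_rot: [-3.138, 0.007, 3.105]
contact_force: [0.4, 0.2, -0.4]
grip_width: 0.4
```

View pics/s4.png

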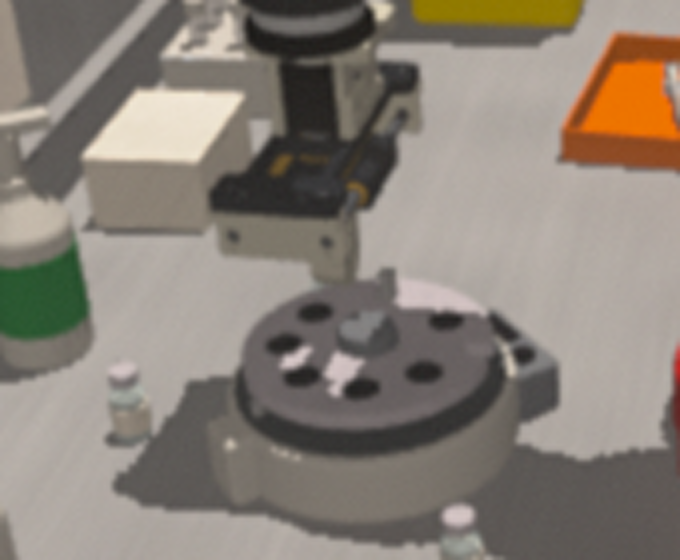

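View pics/w4.png

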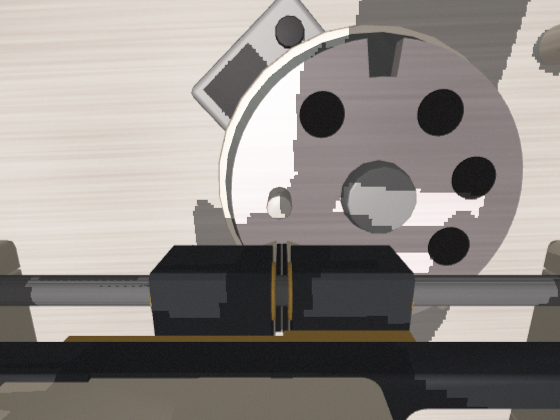

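```bash
python3 -m inch '[-1.2,0.05,-0.1,0,0,0,-1, -1.9,0.05,-0.1,0,0,-3,-1, -2.5,0,-0.1,0,0,-9,-1, -3.2,-0.05,-0.1,0,0,-16,-1, -3.85,-0.1,-0.1,0,0,-23,-1]'; python3 - <<'E'
from h import *
import cv2
cv2.imwrite('pics/w5.png',bot.capture('wrist')[:,:,::-1]);o=bot.get_obs();print(o['tool_pos'],o['tcp_rot'],o['contact_force'])
E
```

```text
time: 3.35
tool_pos: [609.8, 2.0, 81.0]
tcp_rot: [-3.139, 0.012, 2.698]
contact_force: [1.4, -0.1, -0.9]
grip_width: 0.6
[608.75039929   2.124742    80.88625042] [-3.13835342  0.01021155  2.69199065] [ 1.07862454 -0.00467854  0.00770182]
```

View pics/w5.png

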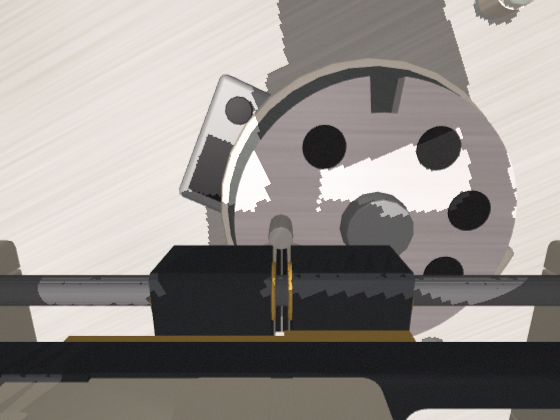

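```bash
python3 -m inch '[-0.7,0.2,-0.2,0,0,-7,-1, -1.36,0.41,-0.2,0,0,-14,-1, -1.97,0.72,-0.2,0,0,-22,-1, -2.54,1.1,-0.2,0,0,-29,-1, -3.05,1.56,-0.2,0,0,-36.5,-1]'; python3 - <<'E'
from h import *
import cv2
cv2.imwrite('pics/w6.png',bot.capture('wrist')[:,:,::-1]);o=bot.get_obs();print(o['tool_pos'],o['tcp_rot'],o['contact_force'])
E
```

```text
time: 3.9
tool_pos: [579.4, 17.4, 80.4]
tcp_rot: [-3.141, 0.012, 2.052]
contact_force: [1.4, -1.2, 0.4]
grip_width: 0.5
[578.57824129  18.24894629  80.3244048 ] [-3.14048034  0.0113925   2.04565273] [1.29878338 0.31647358 0.84226167]
```

View pics/w6.png

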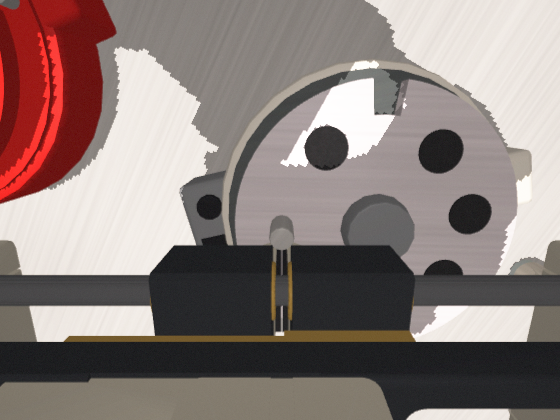

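```bash
python3 -m inch '[-0.48,0.46,-0.2,0,0,-7,-1, -0.86,1.03,-0.2,0,0,-14.5,-1, -1.16,1.65,-0.2,0,0,-22,-1, -1.37,2.3,-0.2,0,0,-29.5,-1, -1.5,2.97,-0.2,0,0,-37,-1]'; python3 - <<'E'
from h import *
import cv2
cv2.imwrite('pics/w7.png',bot.capture('wrist')[:,:,::-1]);o=bot.get_obs();print(o['tool_pos'],o['tcp_rot'],o['contact_force'])
E
```

```text
time: 4.45
tool_pos: [564.8, 47.7, 79.6]
tcp_rot: [3.14, 0.011, 1.399]
contact_force: [0.0, -1.5, 0.2]
grip_width: 0.4
[564.65246206  48.62702377  79.59229824] [3.1398981  0.01094561 1.39268644] [0.73059442 0.48509766 0.15870105]
```

View pics/w7.png

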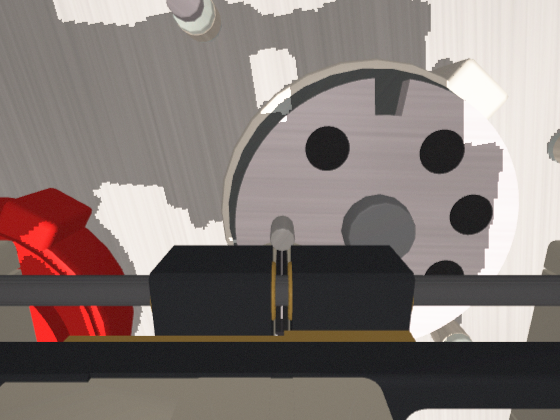

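```bash
python3 -m inch '[-0.1,0.57,-0.1,0,0,-7,-1, -0.1,1.12,-0.1,0,0,-13,-1, -0.03,1.66,-0.1,0,0,-19,-1, 0.1,2.19,-0.1,0,0,-25,-1, 0.26,2.62,-0.1,0,0,-30,-1]'; python3 - <<'E'
from h import *
import cv2
o=bot.get_obs();print(o['tool_pos'],o['tcp_rot'],o['contact_force'])
cv2.imwrite('pics/w8.png',bot.capture('wrist')[:,:,::-1]);o=bot.get_obs();print(o['tool_pos'],o['tcp_rot'],o['contact_force'])
a=bot.capture('side')[:,:,::-1]
cv2.imwrite('pics/s8.png',cv2.resize(a[170:300,140:290],None,fx=4,fy=4,interpolation=cv2.INTER_CUBIC))
E
```

```text
time: 5.0
tool_pos: [568.3, 74.4, 79.5]
tcp_rot: [3.138, 0.01, 0.871]
contact_force: [0.4, -2.7, 0.1]
grip_width: 0.5
[568.26947845  74.43726983  79.49877872] [3.1380074  0.01009169 0.87146027] [ 0.36439456 -2.69175398  0.050383  ]
[568.4614164   74.98587514  79.46431676] [3.1381163  0.0096808  0.86745767] [-0.4300718  -0.73606519  0.16159373]
```

View pics/w8.png

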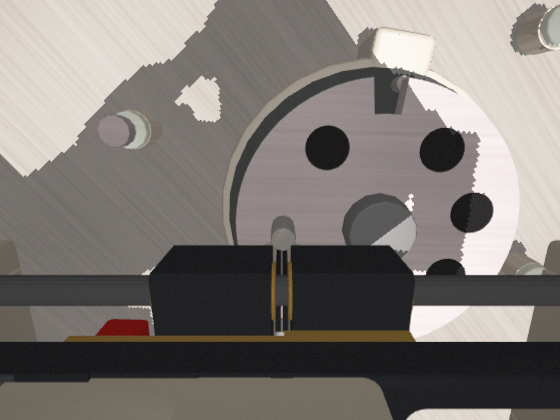

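View pics/s8.png

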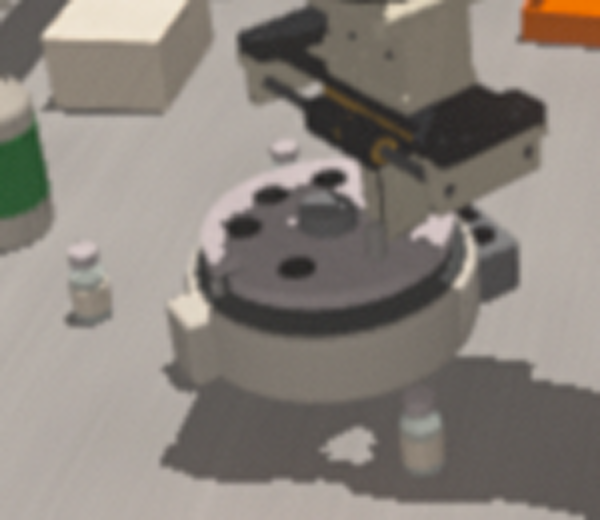

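```bash
python3 - <<'E'
import cv2
b=cv2.imread('pics/w8.png')[15:125,340:460];cv2.imwrite('pics/w8c.png',cv2.resize(b,None,fx=5,fy=5,interpolation=cv2.INTER_CUBIC))
E
```

```text
(no output)
```

View pics/w8c.png

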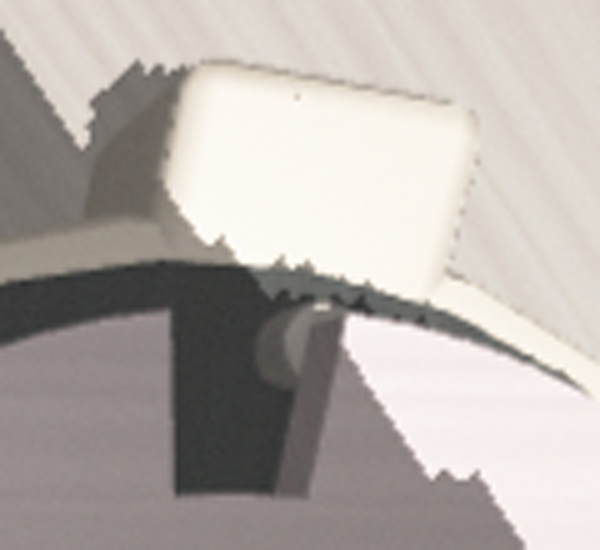

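```bash
python3 - <<'E'
from h import *
w=lambda u,v,z:ray('wrist',(u+.5)/5-.5+340,(v+.5)/5-.5+15,z)
C=np.array([615.5,54.5])
P={k:w(*a) for k,a in dict(oL=(172,310,70),oR=(345,318,70),iL=(176,495,70),iR=(308,495,70),pin=(325,340,57),n1=(205,65,45),n2=(472,110,45)).items()}
for k,p in P.items():
    d=p[:2]-C;print(k,p.round(1),np.hypot(*d).round(1),np.degrees(np.arctan2(d[1],d[0])).round(1))
h=ray('wrist',378,229,82);print('hub',h)
s=ray('wrist',283,237,92);print('stud',s,np.hypot(*(s[:2]-C)),np.degrees(np.arctan2(*(s[:2]-C)[::-1]))%360-360)
print(bot.get_obs()['tool_pos'],bot.get_obs()['tcp_rot'])
E
```

```text
oL [660. 116.  70.] 75.9 54.1
oR [672.1 105.   70. ] 75.8 41.7
iL [650.6 102.1  70. ] 59.1 53.6
iR [660.4  93.9  70. ] 59.7 41.3
pin [673.9 102.5  57. ] 75.6 39.4
n1 [683.4 131.   45. ] 102.3 48.4
n2 [702.5 109.6  45. ] 103.0 32.3
hub [617.32283177  58.47394903  82.        ]
stud [581.02744108  88.27512882  92.        ] 48.2609225454248 -224.41450895171786
[568.10474159  74.81909308  79.32156378] [3.13865837 0.00997024 0.8737749 ]
```

```bash
python3 -m inch '[0.07,0.14,0,0,0,-1.6,-1, 0.14,0.28,0,0,0,-3.2,-1, 0.2,0.41,0,0,0,-4.8,-1, 0.26,0.52,0,0,0,-6.3,-1, 0.26,0.52,0,0,0,-6.3,-1]'; python3 - <<'E'
from h import *
import cv2,pickle
o=bot.get_obs();print(o['tool_pos'],o['tcp_rot'],o['contact_force'])
a=bot.capture('wrist')[:,:,::-1]
cv2.imwrite('pics/w9.png',a);o=bot.get_obs();print(o['tool_pos'],o['tcp_rot'],o['contact_force'])
b=a[15:125,340:460];cv2.imwrite('pics/w9c.png',cv2.resize(b,None,fx=5,fy=5,interpolation=cv2.INTER_CUBIC))
E
```

```text
time: 5.6
tool_pos: [570.7, 80.1, 79.4]
tcp_rot: [3.139, 0.01, 0.764]
contact_force: [-0.8, -1.1, -0.3]
grip_width: 0.4
[570.72101435  80.07928557  79.35194197] [3.13870737 0.00999136 0.76414429] [-0.83665747 -1.10956549 -0.33867611]
[570.71155054  80.02909781  79.34133447] [3.13867497 0.00999094 0.76481363] [-0.3902369  -0.85858355  0.47479346]
```

View pics/w9c.png

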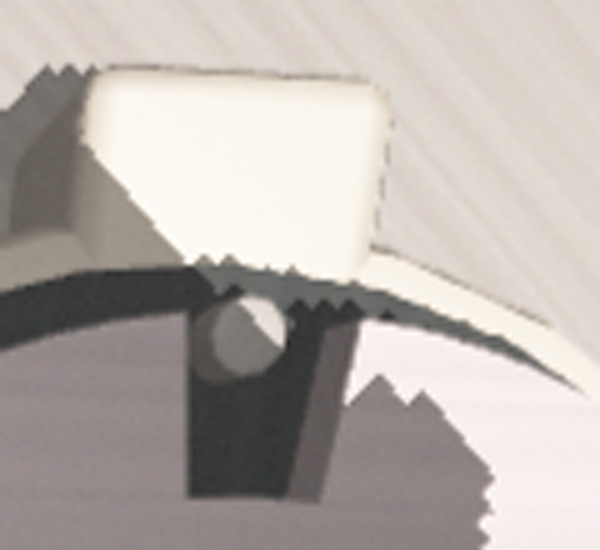

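```bash
python3 - <<'E'
from h import *
w=lambda u,v,z:ray('wrist',(u+.5)/5-.5+340,(v+.5)/5-.5+15,z)
P={k:w(*a)[:2] for k,a in dict(oL=(190,310,70),oR=(360,320,70),iL=(189,497,70),iR=(321,502,70),pin=(250,336,57),n1=(95,70,45),n2=(388,85,45)).items()}
for C in ([615.5,54.5],[616.5,56]):
  C=np.array(C)
  for k,p in P.items():
    d=p-C;print(k,p.round(1),np.hypot(*d).round(1),np.degrees(np.arctan2(d[1],d[0])).round(1))
# notch centreline vs pin, independent of C
mo=(P['oL']+P['oR'])/2;mi=(P['iL']+P['iR'])/2;e=(mo-mi)/np.linalg.norm(mo-mi)
d=P['pin']-mi;print('lateral mm (+ = ccw)',e[0]*d[1]-e[1]*d[0],'notch dir',np.degrees(np.arctan2(e[1],e[0])))
E
```

```text
oL [667.7 109.8] 76.1 46.6
oR [678.3  97.6] 76.1 34.5
iL [656.4  97.2] 59.1 46.2
iR [665.   87.6] 59.5 33.8
pin [673.8 101.9] 75.2 39.1
n1 [683.2 131.4] 102.4 48.6
n2 [703.5 108.3] 103.1 31.4
oL [667.7 109.8] 74.3 46.4
oR [678.3  97.6] 74.5 34.0
iL [656.4  97.2] 57.4 45.9
iR [665.   87.6] 57.9 33.1
pin [673.8 101.9] 73.5 38.7
n1 [683.2 131.4] 100.6 48.5
n2 [703.5 108.3] 101.5 31.0
lateral mm (+ = ccw) -1.8567083233948072 notch dir 42.506399908960915
```

```bash
python3 -m inch '[0.03,0.06,0,0,0,-0.6,-1, 0.06,0.11,0,0,0,-1.2,-1, 0.06,0.11,0,0,0,-1.2,-1, -0.3,-0.6,0,0,0,-1.2,-1, -0.7,-1.3,0,0,0,-1.2,-1]'; python3 - <<'E'
from h import *
import cv2,pickle
o=bot.get_obs();print(o['tool_pos'],o['tcp_rot'],o['contact_force'])
a=bot.capture('wrist')[:,:,::-1]
cv2.imwrite('pics/w10.png',a);o=bot.get_obs();print(o['tool_pos'],o['tcp_rot'],o['contact_force'])
b=a[5:115,340:460];cv2.imwrite('pics/w10c.png',cv2.resize(b,None,fx=5,fy=5,interpolation=cv2.INTER_CUBIC))
E
```

```text
time: 6.15
tool_pos: [563.5, 66.8, 79.3]
tcp_rot: [3.139, 0.01, 0.744]
contact_force: [-0.5, 0.5, -0.5]
grip_width: 0.3
[563.5074941   66.75382141  79.30880823] [3.13868656 0.00970573 0.74442304] [-0.50246415  0.53521084 -0.52588018]
[562.77400944  65.62258256  79.262083  ] [3.13895289 0.01080275 0.7435657 ] [-0.73598007 -0.64236579 -0.63845537]
```

View pics/w10c.png

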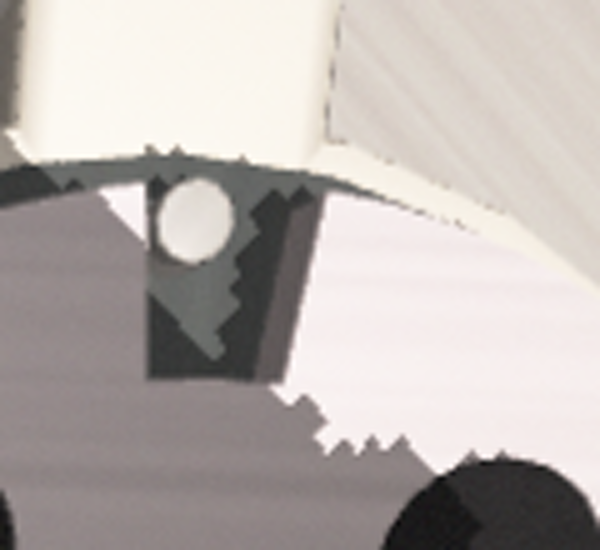

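View pics/w10.png

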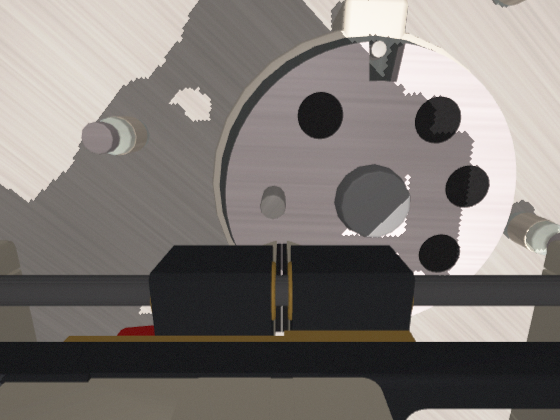

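```bash
python3 - <<'E'
from h import *
w=lambda u,v,z:ray('wrist',(u+.5)/5-.5+340,(v+.5)/5-.5+5,z)+np.array([.75,1.1,0])
P={k:w(*a)[:2] for k,a in dict(oL=(146,182,70),oR=(326,193,70),iL=(147,378,70),iR=(283,383,70),pin=(195,221,57)).items()}
mo=(P['oL']+P['oR'])/2;mi=(P['iL']+P['iR'])/2;e=(mo-mi)/np.linalg.norm(mo-mi)
d=P['pin']-mi;print('lateral mm (+ = ccw)',e[0]*d[1]-e[1]*d[0],'notch dir',np.degrees(np.arctan2(e[1],e[0])),P['pin'])
print('hub',ray('wrist',372,200,82)+np.array([.75,1.1,0]), 'stud', ray('wrist',272,205,92)+np.array([.75,1.1,0]))
for C in ([615.5,54.5],[616.5,56]):
  for k,p in P.items():
    q=p-C;print(k,np.hypot(*q).round(1),np.degrees(np.arctan2(q[1],q[0])).round(1))
E
```

```text
lateral mm (+ = ccw) -0.017579282124471796 notch dir 40.73612769782261 [673.64197487 101.90952654]
hub [618.27642104  57.26579777  82.        ] stud [586.01392241  92.60773488  92.        ]
oL 75.9 45.5
oR 76.0 33.0
iL 59.1 45.0
iR 59.5 32.6
pin 75.0 39.2
oL 74.1 45.2
oR 74.3 32.4
iL 57.3 44.7
iR 57.9 31.9
pin 73.3 38.8
```

```bash
python3 -m inch '[0,0,3.5,0,0,0,-1, 0,0,3.5,0,0,0,-1, 2.5,-0.5,3.5,0,0,0,-1, 5.35,-1.03,3.5,0,0,0,-1, 5.35,-1.03,3.5,0,0,0,-1]'; python3 - <<'E'
from h import *
import cv2
o=bot.get_obs();print(o['tool_pos'],o['tcp_rot'],o['contact_force'])
a=bot.capture('wrist')[:,:,::-1];cv2.imwrite('pics/w11.png',a)
a=bot.capture('side')[:,:,::-1]
cv2.imwrite('pics/s11.png',cv2.resize(a[150:290,130:300],None,fx=4,fy=4,interpolation=cv2.INTER_CUBIC))
o=bot.get_obs();print(o['tool_pos'])
E
```

```text
time: 6.7
tool_pos: [618.9, 54.3, 114.1]
tcp_rot: [3.137, 0.009, 0.742]
contact_force: [0.8, 0.1, -0.1]
grip_width: 0.8
[618.91351971  54.25115633 114.12131361] [3.13676825 0.00871283 0.74245325] [ 0.82560003  0.12309185 -0.12155878]
[615.82590464  55.0800127  113.52697588]
```

View pics/w11.png

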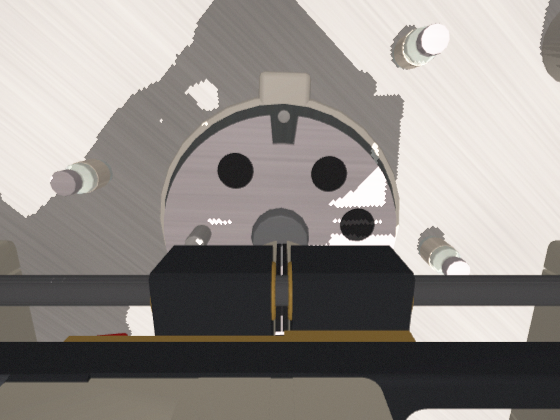

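View pics/s11.png

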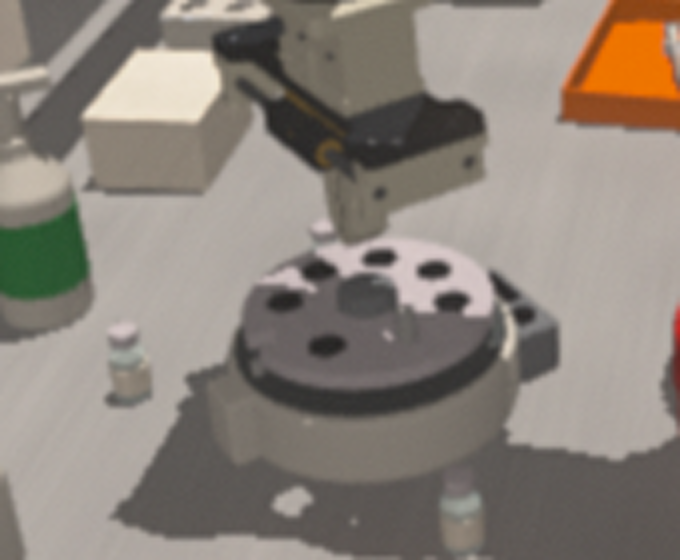

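```bash
python3 -m inch '[0,0,-1.5,0,0,0,-1, 0,0,-2.8,0,0,0,-1, 0,0,-3,0,0,0,-1, 0,0,-3.2,0,0,0,-1, 0,0,-3.3,0,0,0,-1]'; python3 -c "
from h import *
o=bot.get_obs();print(o['tool_pos'],o['contact_force'],o['moment'])"
```

```text
time: 7.3
tool_pos: [614.9, 55.3, 81.5]
tcp_rot: [3.141, 0.013, 0.743]
contact_force: [-5.9, 0.7, 9.8]
grip_width: 0.2
[614.94968415  55.289359    81.51895629] [-5.87160652  0.66657439  9.78554749] [-0.03694198  1.2167001  -0.03285423]
```

```bash
python3 -m inch '[0.05,0,-0.2,0,0,0,-1, 0.05,0,-0.4,0,0,0,-1, 0.05,0,-0.6,0,0,0,-1, 0.05,0,-0.75,0,0,0,-1, 0.05,0,-0.75,0,0,0,-1]'; python3 -c "
from h import *
o=bot.get_obs();print(o['tool_pos'],o['contact_force'],o['moment'])"
```

```text
time: 7.8
tool_pos: [614.9, 55.3, 75.4]
tcp_rot: [3.141, 0.013, 0.744]
contact_force: [-4.6, -1.1, 7.0]
grip_width: 0.4
[614.89523623  55.3031145   75.44254185] [-4.55508281 -1.12601932  6.97437314] [-0.10681687  0.91431724 -0.00960683]
```

Down about 6.5 mm, past where it would stop on the pin, so the pin is in the notch. I'll press on to the stop.

```bash
python3 -m inch '[0,0,-0.2,0,0,0,-1, 0,0,-0.35,0,0,0,-1, 0,0,-0.5,0,0,0,-1, 0,0,-0.6,0,0,0,-1, 0,0,-0.6,0,0,0,-1]'; python3 -c "
from h import *
o=bot.get_obs();print(o['tool_pos'],o['contact_force'],o['moment'])"
```

```text
time: 8.3
tool_pos: [614.9, 55.3, 72.1]
tcp_rot: [3.14, 0.012, 0.744]
contact_force: [-4.7, -0.9, 14.8]
grip_width: 0.4
[614.92950688  55.32393258  72.12452837] [-4.73699348 -0.91548538 14.80200296] [-0.18708201  1.13976901  0.01080918]
```

```bash
python3 -m inch '[0,0,-0.2,0,0,0,-1, 0,0,-0.4,0,0,0,-1, 0,0,-0.5,0,0,0,-1, 0,0,-0.5,0,0,0,-1, 0,0,-0.5,0,0,0,-1]'; python3 -c "
from h import *
o=bot.get_obs();print(o['tool_pos'],o['contact_force'],o['moment'])"
```

```text
time: 8.8
tool_pos: [615.1, 55.3, 71.9]
tcp_rot: [3.137, 0.01, 0.744]
contact_force: [-11.1, -0.4, 27.6]
grip_width: 0.2
[615.14219069  55.34733212  71.91364991] [-11.13569352  -0.41071938  27.58491894] [-0.21565779  2.00870414 -0.00365503]
```

Hard stop reached: z stays at 71.9 with 27.6 N on the tool. Now I lift straight up and away.

```bash
python3 -m inch '[0,0,0.5,0,0,0,-1, 0,0,2,0,0,0,-1, 0,0,6,0,0,0,-1, 0,0,10,0,0,0,-1, 0,0,14,0,0,0,-1]'; python3 -m inch '[-12,-8,4,0,0,0,-1, -12,-8,4,0,0,0,-1, -12,-8,4,0,0,0,-1, -12,-8,4,0,0,0,-1, -12,-8,4,0,0,0,-1]'; python3 - <<'E'
from h import *
import cv2
a=bot.capture('side')[:,:,::-1]
cv2.imwrite('pics/s12.png',cv2.resize(a[170:300,130:300],None,fx=4,fy=4,interpolation=cv2.INTER_CUBIC))
a=bot.capture('top')[:,:,::-1];cv2.imwrite('pics/t12.png',a)
a=bot.capture('wrist')[:,:,::-1];cv2.imwrite('pics/w12.png',a)
print(bot.get_obs()['contact_force'],bot.get_obs()['time'])
E
```

```text
time: 9.3
tool_pos: [614.9, 55.4, 213.8]
tcp_rot: [3.137, 0.01, 0.744]
contact_force: [0.6, 0.1, 0.4]
grip_width: 0.3
time: 9.8
tool_pos: [494.7, -25.0, 254.9]
tcp_rot: [3.135, 0.008, 0.743]
contact_force: [-0.2, -0.3, -0.0]
grip_width: 0.5
[-0.08144738 -0.16104745  0.65980215] 9.95
```

View pics/s12.png

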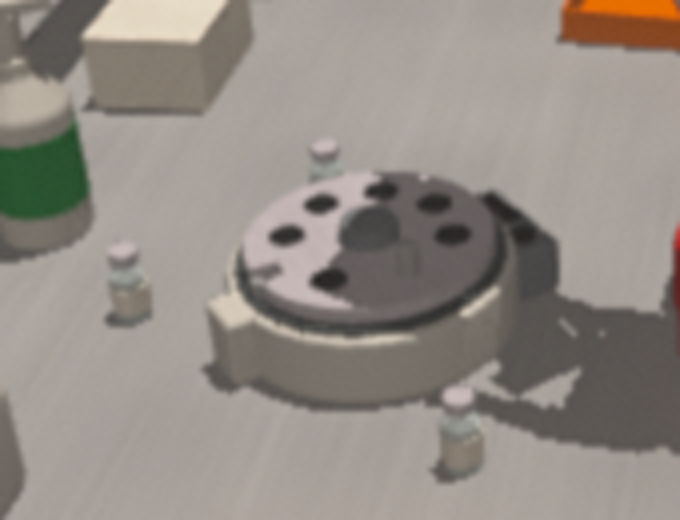

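View pics/t12.png

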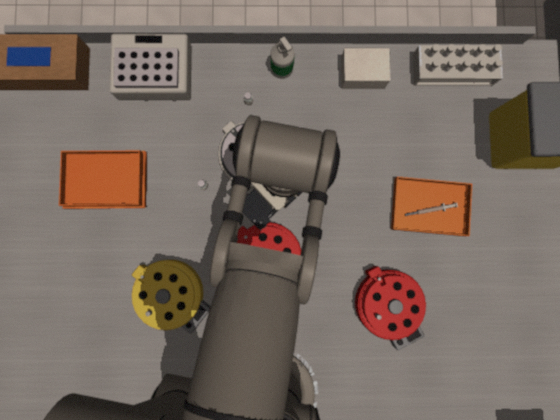

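View pics/w12.png

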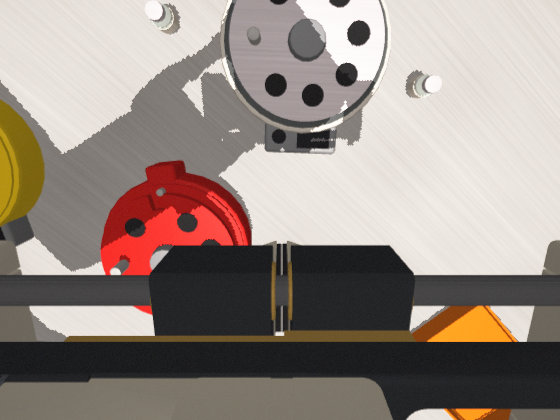

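```bash
python3 -c "
from h import *
o=bot.get_obs();print(o['dq'].round(3),o['contact_force'])
print(bot.close_job())"
```

```text
[ 0.006  0.012  0.003 -0.     0.    -0.002] [-0.08144738 -0.16104745  0.65980215]
the job is handed in; nothing more can be done
None
```

The white mixer's carousel is seated on its locating pin and the job is handed in, at about 10 s of the 51 s allowed.

- **Turning:** I pushed the stud about 139° clockwise with the shut fingertips until the notch stood over the pin. The wrist picture put the sideways error at about 0 mm, and a second view looking almost straight along the notch agreed.
- **Pressing:** I pressed on the hub until the fingertip stopped at z = 71.9 mm against about 28 N. The seated height is 72 mm, so it is on the hard stop. It also went well past the 3–5 mm where an unaligned disc would have caught on the pin.
- **Leaving:** I lifted straight off and moved the hand away, with no contact force left. The last side picture shows the disc low with its notch at the pin. The vials, the tray and the syringe look unmoved; in the last top view the arm hid one vial, but the side and wrist views show it standing.

**Checks that disagreed:** the first wrist picture was taken while the arm was still settling and put the hub about 4–5 mm from where the other cameras put it, so I did not use it. While pressing there was also a sideways force of 5–11 N, with no visible effect.

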